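Clear the U-bolt and offer up the offset lever

ROBOT

A 6-joint arm with a two-finger parallel gripper is mounted at the origin on the work surface. World frame = base frame: x ahead of the robot, y to its left, z up, the work surface at z = 0. Lengths are in m, angles in rad, forces in N, time in s.
With the tool pointing down it reaches from about 0.325 to 0.75 m from the base axis. Payload 7.6 kg.
Tool frame: the origin (TCP) lies at the very end of the fingers, on their centre line; the grasp point (between the pads) lies 19 mm behind it (grip_depth is the distance from the TCP to the grasp point, in m); z points along the fingers, y is the line along which they close (so a half turn about z gives the same grasp; the last joint's range is limited). The gripper opens to 85 mm and grips with 20 to 120 N. Pads are 22 mm wide; open, the fingers measure 114 mm over their backs; the gripper's body (76 mm by 85 mm) begins 54 mm behind the grasp point. The pads swing forward as they close: fully open they stand 13 mm farther back than shut.
Start: joints at [-1.242, 0.052, 1.401, -0, 1.689, -0.07], TCP at [0.204, -0.484, 0.231] pointing down, gripper open.
Joint ranges: [-2.9, 2.9], [-0.91, 2.17], [0.12, 2.37], [-1.06, 4.2], [0.26, 2.73], [-2.93, 2.93]. Speed limits (rad/s): [2.57, 2.57, 3.01, 3.14, 3.14, 3.14].

INTERFACE

Orientations are given as [roll, pitch, yaw] about the fixed x, y, z axes, in that order (R = Rz(yaw) Ry(pitch) Rx(roll)).
In Python, from rig import sense, read_camera, camera_info, sign_off, grip_depth gives the robot as it stands.
- The arm moves only by the tool carry_out, never from a script. Its argument "moves" is a list of rows, each a list of 5 numbers: the opening, from 0 (shut) to 1 (fully open), then the shift along the tool's x, y, z normalised to -1 to 1, where 1 is 1 m, then the turn about the tool's z normalised to -1 to 1, where 1 is 180 degrees. In form: [[gripper, x, y, z, yaw], ...]. A call has 1 to 12 rows; each row is the pose to reach, as a shift and turn from the pose commanded when the call began, along the tool's axes at that moment, turning the shorter way round; what a row does not reach only later rows make up. A row lasts 1/10 s, in which the tool goes at most 50 mm and 8.59 degrees, less where a joint would pass 70% of its speed; a pose out of reach is approached as far as the arm can. A call with a number of a shift or a turn outside -1 to 1 is refused whole. A call with a gripper value outside its range is refused whole. The fingers move at their own pace and stop on an object; "force" is the grip in N (left out, the last holds). Time passes only in rows, so rows that repeat a pose let the fingers close. It gives the time, the measured TCP pose, the force, the opening and the grip force at its end, in the units of the state.
- sense(): the state, without advancing time (a new reading comes with each control period).
- read_camera(name): name is "side" or "top" or "wrist"; returns (picture, depth): 480x640x3 uint8, red, green, blue; 480x640 float32, m along the optical axis (not along the pixel's ray), 0 where there is no reading.
- camera_info(name): a dict with "fx", "fy", "cx", "cy" (pixels), "D" ([k1, k2, p1, p2, k3] as OpenCV has them; the pictures are not rectified), "R" (3x3) and "t" (3): a world point X has camera coordinates R X + t. Camera axes: x right, y down, z forward; pixel columns grow to the right and rows downward; lengths in m; the calibration is good to about 2 mm. A picture is of the moment at which its call begins: read the wrist's pose just before it. camera_info takes no time and is no camera call; for the wrist camera it gives the pose at the moment of the call.
- sign_off(): hands the job in; it is judged then, once.
The state is a dict: "time": time; "q": joint angles; "joint_velocities": joint speeds; "joint_torque": joint torques, N m; "ee_pos": TCP position; "orientation": TCP orientation; "force": force on the tool from outside, world axes, zero at the start; "ft_torque": the same for the moment, N m; "gripper_width": opening from 0.0 (shut) to 1.0 (fully open); "grip_force": force on a finger pad.
Only numpy, scipy, OpenCV 4.12 (cv2) and the standard library are available. Lean on these libraries where they do the work, as an engineer would, in place of code of your own. Each camera call takes 0.05 s, during which the arm holds its last target. There are 200 camera calls.

TASK

Lift the loose U-bolt out of the lever fixture and hang it astride the bare bar of the hanging rail, legs down, and let it hang there. Then pick up the cast offset lever at its balance point and hold it level about 30 mm above the fixture's tall spigot, big bore centred over the spigot and small eye over the short locating pin, without the lever touching the fixture. Finish while still holding it there, steady, so that I can wipe the pins before it goes on; leave the other things on the bench and the rail where they are.

Things in the scene. Friction and masses are not known exactly. Their poses are not given: they have to be found in the camera images.
- fixture: Lever fixture fixed to the bench: grey plate 250 x 110 mm, top 40 mm above the bench. Origin: centre of its underside, on the bench; x along the plate. Tall bright spigot at x = -70, y = 0; short locating pin at x = +90, y = +30; dark saddle block 34 x 28 mm, top 66 mm above the bench, at x = +10, y = 0 mm. Two 15 mm through holes beside the saddle (y = -25 and +25 mm) take the U-bolt's legs.
- spigot_tip (a point): Centre of the top of the fixture's tall spigot (29 mm in diameter on a 50 mm collar 12 mm high), 100 mm above the bench; axes as the fixture's, z up.
- pin_tip (a point): Centre of the top of the fixture's short locating pin (12 mm in diameter on a 36 mm collar 12 mm high), 75 mm above the bench.
- ubolt: Loose steel U-bolt of 10 mm round bar, 60 mm wide over the legs (40 mm between them), 110 mm tall, 0.16 kg. It stands legs down in the fixture's two holes, astride the saddle, feet on the bench. Origin: midway between the feet; y from leg to leg, z up to the round crown; the legs are straight up to z = 80 mm.
- ubolt_crown (a point): Inside of the U-bolt's crown, midway between the legs: 100 mm above its feet, 10 mm below its top.
- rail: Hanging rail on the bench, left or right of the fixture: steel bar 16 mm in diameter, 330 mm long, axis 165 mm above the bench, on two posts 20 mm in diameter at x = -150 and +150 mm (tops 177 mm above the bench, feet 70 mm wide). Origin: on the bench under the middle of the bar; x along the bar. A short U-bolt hangs near x = +100 mm; the rest of the bar is bare.
- rail_mid (a point): Middle of the rail's bar, on its axis; axes as the rail's.
- lever: Dark cast-iron offset lever, 0.65 to 0.9 kg, lying flat on hub and eye. Origin: centre of the big bore at the underside; z up, x along the straight part of the arm. Hub 56 mm wide, 40 mm high, bore 31 mm; arm 24 mm wide, from 14 to 30 mm above the underside, straight along x (y = 0) to x = 95 mm, then bent to +y to the eye, 34 mm wide and high with a 14 mm bore.
- lever_bore (a point): Centre of the lever's big bore at the underside (the lever's origin).
- lever_eye (a point): Centre of the lever's small eye at the underside: x = 160, y = 30 mm from the lever's origin.
- lever_balance (a point): The lever's balance point, on the straight part of the arm at half its thickness: x = 59, y = 8 mm from the lever's origin and 22 mm above its underside. Pinched across the arm here the lever hangs level.
- bearing: Roller bearing inner ring, 82 mm in diameter, 24 mm high, lying at the far side of the bench; a bystander.
- race: Plain bearing outer ring, 86 mm in diameter, 22 mm high, lying at the far side of the bench; a bystander.
- ubolt_short: A shorter U-bolt (75 mm tall, 60 mm wide) already hanging on the rail near x = +100 mm; a bystander.
There are look-alikes about, which are no part of the job. Leave any purple look-alike of the ubolt alone.

How it is judged:
By the outcome, as a careful person would: the job done as asked, in the order asked, and still so for the second after the job is handed in, while the arm keeps its last pose, push and grip.
It also fails if it takes over 72 s, if anything falls off the work surface, if the arm or the gripper's body presses on something with over 40 N, if the wrist force passes 120 N, or if a joint passes its speed limit or range.

## Working session

There is one attempt and no reset: what is moved stays moved. The work goes in short steps, Python scripts to look and compute and a tool call to move; the robot and the scene stay as the last step left them, time stands still between calls to the robot, and variables do not carry over. Pictures are saved under pics/ and viewed, at most 10 in all, crops included, and the job is handed in when it is done.

Besides the shell and the picture viewer there is one more tool, called as name(argument=value, ...), one argument or row to a line, values as JSON. carry_out: Moves the arm, as the interface text tells. Its arguments: {"type":"object","properties":{"moves":{"type":"array","items":{"type":"array","items":{"type":"number"}}},"force":{"type":"number"}},"required":["moves"]}

```bash
mkdir -p pics
cat > h.py <<'E'
import numpy as np, cv2
from rig import *
def snap(name):
    ci=camera_info(name); p,d=read_camera(name); return p,d,ci
def save(p,fn): cv2.imwrite('pics/'+fn,cv2.cvtColor(p,cv2.COLOR_RGB2BGR))
def ray(ci,u,v):
    K=np.array([[ci['fx'],0,ci['cx']],[0,ci['fy'],ci['cy']],[0,0,1.]])
    n=cv2.undistortPoints(np.array([[[u,v]]],float),K,np.array(ci['D'],float))[0,0]
    R=np.array(ci['R']);t=np.array(ci['t'])
    return -R.T@t, R.T@np.array([n[0],n[1],1.])
def onz(ci,u,v,z):
    o,r=ray(ci,u,v); return o+r*(z-o[2])/r[2]
def dep(ci,d,u,v):
    o,r=ray(ci,u,v); w=d[int(v)-1:int(v)+2,int(u)-1:int(u)+2]; return o+r*np.median(w[w>0]) if (w>0).any() else None
def proj(ci,X):
    K=np.array([[ci['fx'],0,ci['cx']],[0,ci['fy'],ci['cy']],[0,0,1.]])
    return cv2.projectPoints(np.atleast_2d(X).astype(float),cv2.Rodrigues(np.array(ci['R']))[0],np.array(ci['t'],float),K,np.array(ci['D'],float))[0][:,0]
E
python3 - <<'E'
from h import *
import pickle
for n in('top','side'):
    s=snap(n); save(s[0],n+'.png'); pickle.dump(s,open(n+'.pkl','wb')); print(n,s[2])
s=sense();print(s['ee_pos'],s['orientation'],s['gripper_width'],grip_depth)
E
```

```text
top {'fx': 511.720903016298, 'fy': 511.720903016298, 'cx': 323.2122362449094, 'cy': 240.26522277684202, 'D': array([-0.13029125,  0.        ,  0.        ,  0.        ,  0.        ]), 'R': array([[-0.05325028, -0.99856238,  0.00612979],
       [-0.9766675 ,  0.0508018 , -0.20866184],
       [ 0.20805046, -0.01709806, -0.97796864]]), 't': array([0.04421891, 0.64572512, 1.01519991])}
side {'fx': 587.1981910957137, 'fy': 587.1981910957137, 'cx': 312.4054743239745, 'cy': 243.14962371267384, 'D': array([0.06581073, 0.        , 0.        , 0.        , 0.        ]), 'R': array([[ 0.99763481, -0.06863469,  0.00374911],
       [-0.03217373, -0.51446683, -0.85690649],
       [ 0.06074231,  0.85475913, -0.51545825]]), 't': array([-0.62518559,  0.15036448,  1.16152719])}
[ 0.20379911 -0.48354636  0.23055679] [-3.14022359e+00 -8.29966625e-05  3.98798461e-01] 0.999754895678255 0.0187
```

View pics/top.png

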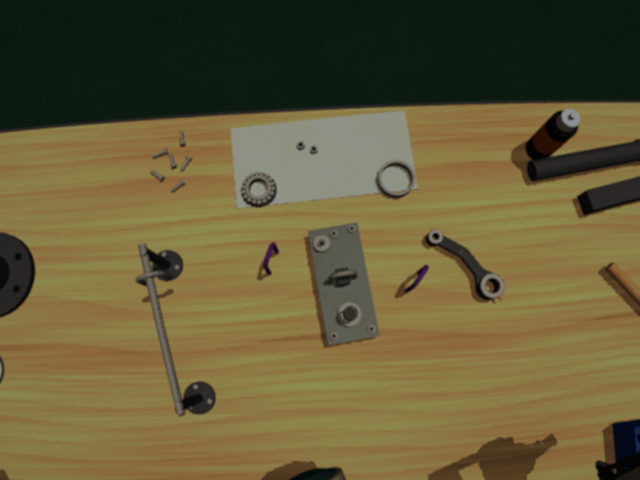

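View pics/side.png

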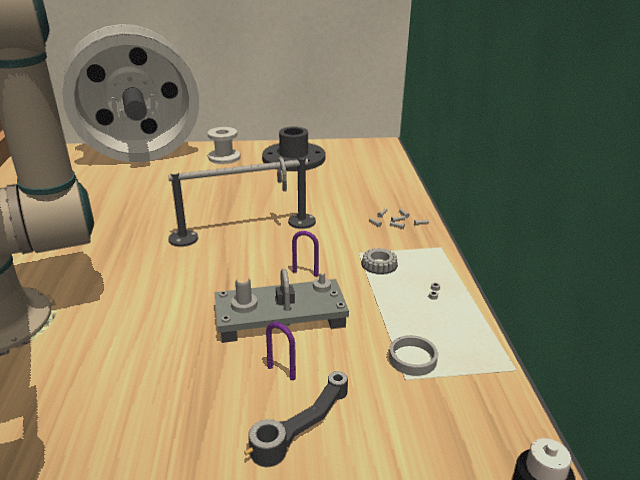

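Top view: the fixture is at (343,285), with spigot (347,315), pin (321,243) and a grey U-bolt (341,277). The lever's hub is at (490,285) and its eye at (435,237). The rail bar runs from (143,246) to (180,412).
U-bolt candidates in the top view: grey in the fixture (341,277); purple (269,258); purple (416,279); the short one on the rail (152,272). By the description I choose the grey one in the fixture, and check it in a crop.

Run:
```python
from h import *
a=cv2.imread('pics/top.png'); b=cv2.imread('pics/side.png')
A=cv2.resize(a[215:355,295:395],None,fx=4,fy=4,interpolation=cv2.INTER_CUBIC) #400x560
A=cv2.convertScaleAbs(A,alpha=1.7)
B=cv2.resize(b[225:365,205:305],None,fx=4,fy=4,interpolation=cv2.INTER_CUBIC)
cv2.imwrite('pics/c1.png',np.hstack([A,B]))
C=cv2.resize(a[220:310,420:520],None,fx=4,fy=4,interpolation=cv2.INTER_CUBIC)
C=cv2.convertScaleAbs(C,alpha=1.7)
D=cv2.resize(a[235:425,130:230],None,fx=3,fy=3,interpolation=cv2.INTER_CUBIC)
D=cv2.convertScaleAbs(D,alpha=1.7)
M=np.zeros((570,700,3),np.uint8);M[:360,:400]=C;M[:570,400:700]=D
cv2.imwrite('pics/c2.png',M)
```

```text
(no output)
```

View pics/c1.png

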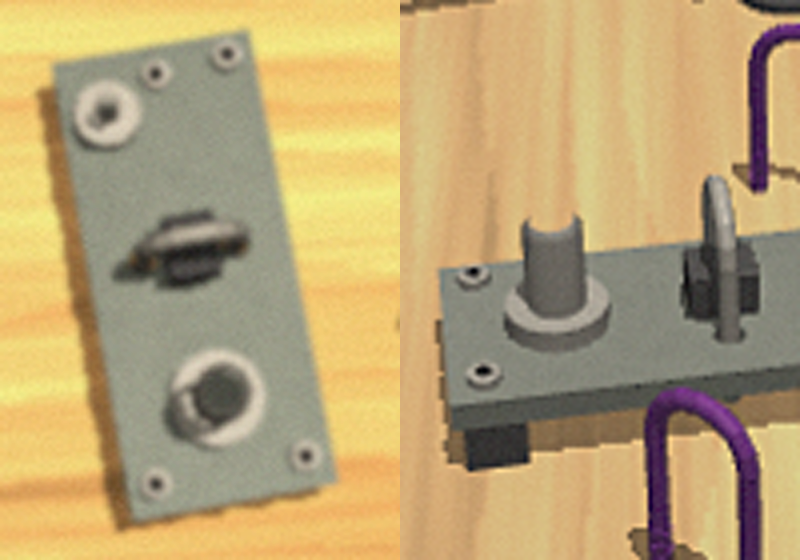

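View pics/c2.png

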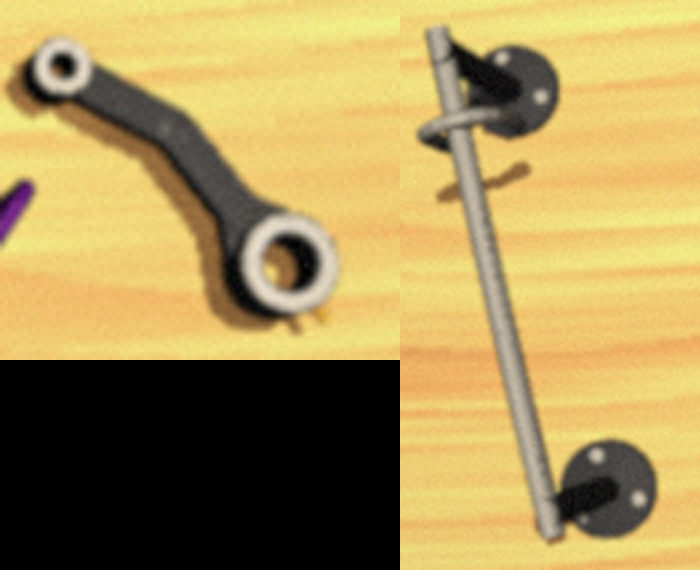

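The crop confirms it: a grey U-bolt with its legs through the fixture's holes beside the saddle (crop 190,245 → top 342,276). The second crop gives the lever hub (492.5,285.8), the eye (435.5,236.8) and the bar ends (142.3,245) and (180.3,413.3).

Run:
```python
from h import *
import pickle
p,d,ci=pickle.load(open('top.pkl','rb')); ps,ds,cs=pickle.load(open('side.pkl','rb'))
c=np.array([onz(ci,u,v,.04) for u,v in[(308,231.3),(357,222.5),(379.5,336.3),(328,345.5)]])
o=c.mean(0); x=(c[0]+c[1]-c[2]-c[3])/2; y=(c[0]+c[3]-c[1]-c[2])/2
print('fix',o,np.linalg.norm(x),np.linalg.norm(y),np.degrees(np.arctan2(x[1],x[0])),np.degrees(np.arctan2(y[1],y[0]))-90)
def tf(o,a,P): a=np.radians(a);return o[:2]+np.array([[np.cos(a),-np.sin(a)],[np.sin(a),np.cos(a)]])@P
a=np.degrees(np.arctan2(x[1],x[0]))
print('ub',tf(o,a,[.01,0]),'spig',tf(o,a,[-.07,0]),'pin',tf(o,a,[.09,.03]))
print('crown px',onz(ci,343,275,.11))
e=onz(ci,435.5,236.8,.034);h=onz(ci,492.5,285.8,.04);v=e-h
la=np.degrees(np.arctan2(v[1],v[0])-np.arctan2(30,160));print('lever',h,e,np.hypot(*v[:2]),la,'bal',tf(h,la,[.059,.008]))
r1=onz(ci,142.3,245,.17);r2=onz(ci,180.3,413.3,.17);v=r1-r2;print('rail',r1,r2,np.linalg.norm(v),np.degrees(np.arctan2(v[1],v[0])),(r1+r2)/2)
hs=[(151,270),(155,290),(164,335),(172,375)]
for u,w in hs: print(dep(ci,d,u,w))
h=onz(ci,152,272,.18);print(h)
# check in side
print(proj(cs,[np.r_[tf(o,a,[-.07,0]),.1],np.r_[tf(o,a,[.09,.03]),.075],np.r_[tf(o,a,[.01,0]),.11],r1,r2]))
```

```text
fix [ 0.55807184 -0.0276086   0.04      ] 0.2495518901895101 0.10951668147944235 7.047621833504086 7.141227442462679
ub [ 0.56799629 -0.02638166] spig [ 0.48860073 -0.0361972 ] pin [0.64371102 0.01320722]
crown px [ 0.56501793 -0.02492066  0.11      ]
lever [ 0.5331244  -0.35182137  0.04      ] [ 0.64932688 -0.23807398  0.034     ] 0.1626083841898353 33.768643016099894 bal [ 0.57772371 -0.31237646]
rail [0.63429522 0.362512   0.17      ] [0.31635745 0.28982103 0.17      ] 0.3261416892355517 12.87833791138362 [0.47532633 0.32616652 0.17      ]
[0.58476989 0.34508427 0.16806487]
[0.54605968 0.33740365 0.1663439 ]
[0.46012163 0.31836137 0.17113498]
[0.38619554 0.30347565 0.17232525]
[0.57881546 0.3391543  0.18      ]
[[240.8829216  278.98268444]
 [320.6036988  272.47886702]
 [282.78898778 270.18527171]
 [305.5287925  159.55132165]
 [167.70391416 175.12191348]]
```

```bash
cat >> h.py <<'E'
def go(*tg):
    s=sense(); y0=s['orientation'][2]; p=np.array(s['ee_pos']); c,n=np.cos(y0),np.sin(y0)
    print('t',round(s['time'],2),'at',p.round(4),'rpy',np.degrees(s['orientation']).round(2),'F',np.round(s['force'],1))
    for x,y,z,yaw in tg:
        d=np.array([x,y,z])-p; t=-(yaw-np.degrees(y0)); t=(t+180)%360-180
        print('shift',np.round([c*d[0]+n*d[1], n*d[0]-c*d[1], -d[2], t/180],4))
E
python3 -c "
from h import *
go((.568,-.026,.24,7.1))"
```

```text
t 0.1 at [ 0.2038 -0.4835  0.2306] rpy [-179.92   -0.     22.85] F [-1.   0.4  0.3]
shift [ 0.5133 -0.2802 -0.0094  0.0875]
```

carry_out(
  moves=[
    [1,0.513,-0.28,-0.01,0.0875],
    [1,0.513,-0.28,-0.01,0.0875],
    [1,0.513,-0.28,-0.01,0.0875],
    [1,0.513,-0.28,-0.01,0.0875],
    [1,0.513,-0.28,-0.01,0.0875],
    [1,0.513,-0.28,-0.01,0.0875],
    [1,0.513,-0.28,-0.01,0.0875],
    [1,0.513,-0.28,-0.01,0.0875],
    [1,0.513,-0.28,-0.01,0.0875],
    [1,0.513,-0.28,-0.01,0.0875],
    [1,0.513,-0.28,-0.01,0.0875],
    [1,0.513,-0.28,-0.01,0.0875],
  ],
)

```text
time: 1.3
ee_pos: [0.5689, -0.024, 0.2406]
orientation: [-3.141, 0.001, 0.125]
force: [0.5, -0.6, -0.3]
gripper_width: 1.002
grip_force: 0.0
```

carry_out(
  moves=[
    [1,0,0,0,0],
    [1,0,0,0,0],
    [1,0,0,0,0],
    [1,0,0,0,0],
  ],
)

```text
time: 1.7
ee_pos: [0.5674, -0.0277, 0.2415]
orientation: [3.141, -0.0, 0.122]
force: [0.1, -0.2, 0.7]
gripper_width: 0.998
grip_force: 0.0
```

```bash
python3 -c "
from h import *
import pickle
go((.568,-.026,.05,7.1))
s=snap('wrist');pickle.dump(s,open('w1.pkl','wb'));save(cv2.convertScaleAbs(s[0],alpha=1.3),'w1.png')"
```

```text
t 1.7 at [ 0.5674 -0.0277  0.2415] rpy [ 1.7998e+02 -1.0000e-02  7.0000e+00] F [ 0.1 -0.2  0.7]
shift [ 0.0008 -0.0016  0.1915 -0.0005]
```

View pics/w1.png

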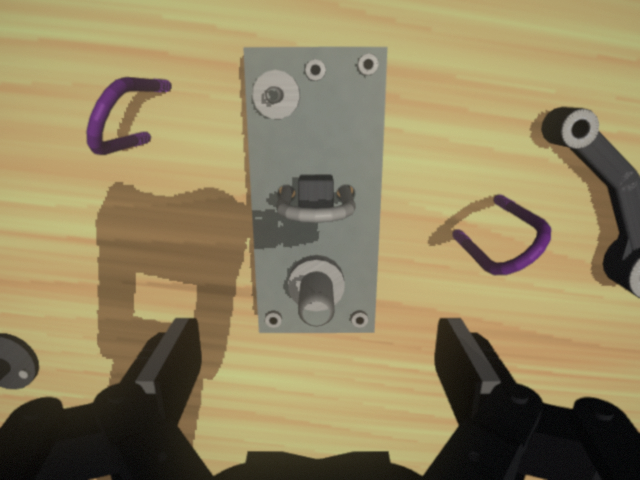

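The wrist view shows the plate corners at (244,48), (387,48), (375,332) and (260,332). The crown arc is centred near (316,213), between the fingers, and the spigot top is near (317,309).

Run:
```python
from h import *
import pickle
p,d,ci=pickle.load(open('w1.pkl','rb'))
c=np.array([onz(ci,u,v,.04) for u,v in[(244,48),(387,48),(375,332),(260,332)]])
o=c.mean(0); x=(c[0]+c[1]-c[2]-c[3])/2; y=(c[0]+c[3]-c[1]-c[2])/2
a=np.arctan2(x[1],x[0])
print('fix',o,np.linalg.norm(x),np.linalg.norm(y),np.degrees(a))
R=np.array([[np.cos(a),-np.sin(a)],[np.sin(a),np.cos(a)]])
print('ub',o[:2]+R@[.01,0],'spig',o[:2]+R@[-.07,0],'pin',o[:2]+R@[.09,.03])
print('crown',onz(ci,316,213,.107),dep(ci,d,316,212),'legs',onz(ci,281,200,.09),onz(ci,352,200,.09))
print('pintop',onz(ci,275,95,.075),'spigtop',onz(ci,317,309,.1),dep(ci,d,317,309))
```

```text
fix [ 0.55977207 -0.02874116  0.04      ] 0.24918809279607557 0.1096024142537339 7.3577441142140385
ub [ 0.56968973 -0.02746051] spig [ 0.49034846 -0.03770565] pin [0.64518908 0.0125376 ]
crown [ 0.57202141 -0.02695961  0.107     ] [ 0.57334493 -0.02680591  0.1091726 ] legs [ 0.57385422 -0.00103256  0.09      ] [ 0.58015105 -0.0522902   0.09      ]
pintop [0.64565968 0.01137162 0.075     ] spigtop [ 0.49388202 -0.03721879  0.1       ] [ 0.46800904 -0.04033557  0.05300828]
```

carry_out(
  moves=[
    [1,0.003,0,0.05,-0.001],
    [1,0.003,0,0.1,-0.001],
    [1,0.003,0,0.14,-0.001],
    [1,0.003,0,0.17,-0.001],
    [1,0.003,0,0.19,-0.001],
    [1,0.003,0,0.19,-0.001],
    [1,0.003,0,0.19,-0.001],
  ],
)

```text
time: 2.45
ee_pos: [0.5711, -0.0268, 0.0522]
orientation: [3.141, -0.001, 0.126]
force: [0.3, -0.0, 0.5]
gripper_width: 1.0
grip_force: 0.0
```

carry_out(
  moves=[
    [0.3,0,0,0,0],
    [0.3,0,0,0,0],
    [0.3,0,0,0,0],
    [0.3,0,0,0,0],
    [0.3,0,0,0,0],
    [0.3,0,0,0,0],
    [0.3,0,0,0,0],
    [0.3,0,0,0,0],
    [0.3,0,0,0,0],
    [0.3,0,0,0,0],
  ],
  force=40,
)

```text
time: 3.45
ee_pos: [0.5721, -0.0264, 0.0535]
orientation: [3.14, -0.004, 0.127]
force: [-0.3, -0.3, 6.2]
gripper_width: 0.681
grip_force: 42.3
```

carry_out(
  moves=[
    [0.3,0,0,-0.03,0],
    [0.3,0,0,-0.07,0],
    [0.3,0,0,-0.11,0],
    [0.3,0,0,-0.15,0],
    [0.3,0,0,-0.19,0],
    [0.3,0,0,-0.23,0],
    [0.3,0,0,-0.23,0],
    [0.3,0,0,-0.23,0],
  ],
)

```text
time: 4.25
ee_pos: [0.571, -0.0262, 0.2821]
orientation: [3.141, -0.002, 0.127]
force: [-0.1, -0.2, -2.4]
gripper_width: 0.684
grip_force: 43.7
```

```bash
python3 -c "
from h import *
print(sense()['gripper_width'],sense()['grip_force'])
go((.455,.321,.283,12.9))"
```

```text
0.6839818695167866 43.7457574903965
t 4.25 at [ 0.571  -0.0262  0.2821] rpy [ 1.7997e+02 -1.0000e-01  7.2800e+00] F [-0.1 -0.2 -2.4]
shift [-0.0711 -0.3591 -0.0009 -0.0312]
```

carry_out(
  moves=[
    [0.3,-0.006,-0.03,-0.001,-0.031],
    [0.3,-0.014,-0.07,-0.001,-0.031],
    [0.3,-0.022,-0.11,-0.001,-0.031],
    [0.3,-0.03,-0.15,-0.001,-0.031],
    [0.3,-0.038,-0.19,-0.001,-0.031],
    [0.3,-0.046,-0.23,-0.001,-0.031],
    [0.3,-0.054,-0.27,-0.001,-0.031],
    [0.3,-0.062,-0.31,-0.001,-0.031],
    [0.3,-0.068,-0.345,-0.001,-0.031],
    [0.3,-0.071,-0.359,-0.001,-0.031],
    [0.3,-0.071,-0.359,-0.001,-0.031],
    [0.3,-0.071,-0.359,-0.001,-0.031],
  ],
)

```text
time: 5.45
ee_pos: [0.4551, 0.3201, 0.2811]
orientation: [3.14, 0.002, 0.224]
force: [-0.1, 0.5, -1.4]
gripper_width: 0.68
grip_force: 43.8
```

```bash
python3 -c "
from h import *
import pickle
go((.455,.321,.13,12.9))
s=snap('wrist');pickle.dump(s,open('w2.pkl','wb'))
t=snap('side');pickle.dump(t,open('s2.pkl','wb'))
a=cv2.resize(s[0],(400,300));b=cv2.resize(t[0][60:240,120:360],(400,300),interpolation=cv2.INTER_CUBIC)
save(np.hstack([cv2.convertScaleAbs(a,alpha=1.3),b]),'m2.png')"
```

```text
t 5.45 at [0.4551 0.3201 0.2811] rpy [1.7993e+02 1.0000e-01 1.2840e+01] F [-0.1  0.5 -1.4]
shift [ 0.0002 -0.0009  0.1511 -0.0003]
```

View pics/m2.png

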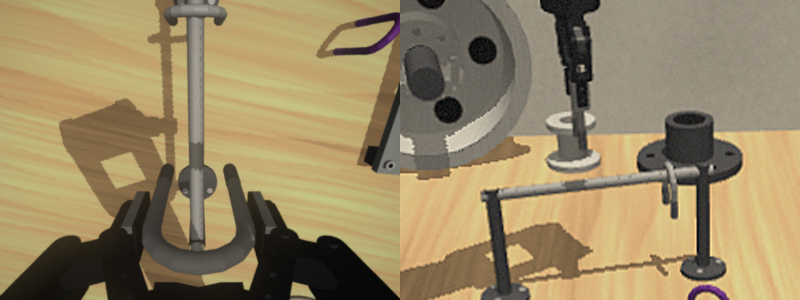

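The wrist view shows the bar running between the U-bolt's feet: bar centre column about 196 (montage), feet at 168 and 229.

Run:
```python
from h import *
import pickle
p,d,ci=pickle.load(open('w2.pkl','rb'))
g=cv2.cvtColor(p,cv2.COLOR_RGB2GRAY)
P=[onz(ci,u*1.6,v*1.6,.17) for u,v in[(196,70),(196.3,120),(196.5,160)]]; print(np.array(P))
P=np.array(P);v=P[0]-P[2];print(np.degrees(np.arctan2(v[1],v[0])))
tc=np.array([.4551,.3201]);a=np.radians(12.9);n=np.array([-np.sin(a),np.cos(a)]);print('off across',[(q[:2]-tc)@n for q in P])
f=(onz(ci,168*1.6,170*1.6,.228)+onz(ci,229*1.6,170*1.6,.228))/2;print('feet',f,(f[:2]-tc)@n)
```

```text
[[0.52568871 0.33756328 0.17      ]
 [0.47879142 0.3267044  0.17      ]
 [0.43692836 0.31706    0.17      ]]
13.00694775495889
off across [np.float64(0.0012635895369562979), np.float64(0.0011485967959527273), np.float64(0.0010935476003867488)]
feet [0.45148923 0.31829736 0.228     ] -0.0009510428222086878
```

carry_out(
  moves=[
    [0.3,0,-0.002,0.03,0],
    [0.3,0,-0.002,0.06,0],
    [0.3,0,-0.002,0.09,0],
    [0.3,0,-0.002,0.115,0],
    [0.3,0,-0.002,0.135,0],
    [0.3,0,-0.002,0.145,0],
    [0.3,0,-0.002,0.15,0],
    [0.3,0,-0.002,0.152,0],
    [0.3,0,-0.002,0.153,0],
    [0.3,0,-0.002,0.153,0],
  ],
)

```text
time: 6.55
ee_pos: [0.4549, 0.323, 0.1302]
orientation: [-3.141, -0.001, 0.224]
force: [0.9, -0.6, -2.5]
gripper_width: 0.685
grip_force: 43.8
```

carry_out(
  moves=[
    [0.3,0,0,0.001,0],
    [0.3,0,0,0.002,0],
    [0.3,0,0,0.003,0],
    [0.3,0,0,0.003,0],
  ],
)

```text
time: 6.95
ee_pos: [0.4547, 0.323, 0.1267]
orientation: [-3.141, -0.001, 0.224]
force: [-0.5, -1.0, -0.1]
gripper_width: 0.686
grip_force: 44.1
```

carry_out(
  moves=[
    [0.3,0,0,0.001,0],
    [0.3,0,0,0.002,0],
    [0.3,0,0,0.002,0],
  ],
)

```text
time: 7.25
ee_pos: [0.4551, 0.3232, 0.1264]
orientation: [-3.141, -0.003, 0.224]
force: [-4.0, -2.5, 9.6]
gripper_width: 0.682
grip_force: 44.8
```

carry_out(
  moves=[
    [0.3,0,0,-0.001,0],
    [0.75,0,0,-0.001,0],
    [0.8,0,0,-0.001,0],
    [0.9,0,0,-0.001,0],
    [1,0,0,-0.001,0],
    [1,0,0,-0.001,0],
    [1,0,0,-0.001,0],
    [1,0,0,-0.001,0],
    [1,0,0,-0.001,0],
    [1,0,0,-0.001,0],
  ],
)

```text
time: 8.25
ee_pos: [0.4545, 0.3228, 0.1253]
orientation: [3.142, 0.0, 0.224]
force: [0.7, 0.7, 0.5]
gripper_width: 1.001
grip_force: 0.0
```

carry_out(
  moves=[
    [1,0,0,-0.01,0],
    [1,0,0,-0.03,0],
    [1,0,0,-0.06,0],
    [1,0,0,-0.1,0],
    [1,0,0,-0.14,0],
    [1,0,0,-0.14,0],
    [1,0,0,-0.14,0],
  ],
)

```text
time: 8.95
ee_pos: [0.4548, 0.323, 0.2669]
orientation: [-3.141, -0.003, 0.224]
force: [-0.0, -0.1, 0.0]
gripper_width: 1.001
grip_force: 0.0
```

```bash
python3 -c "
from h import *
import pickle
go((.577,-.312,.22,33.8-90),(.577,-.312,.22,33.8))
print(sense()['q'])
s=snap('wrist')
t=snap('side')
a=cv2.resize(s[0],(400,300));b=cv2.resize(t[0][60:270,120:400],(400,300),interpolation=cv2.INTER_CUBIC)
save(np.hstack([cv2.convertScaleAbs(a,alpha=1.3),b]),'m3.png')"
```

```text
t 8.95 at [0.4548 0.323  0.2669] rpy [-1.7995e+02 -1.6000e-01  1.2860e+01] F [-0.  -0.1  0. ]
shift [-0.0222  0.6463  0.0469  0.3837]
shift [-0.0222  0.6463  0.0469 -0.1163]
[ 5.51395333e-01  1.37599135e-01  1.23950899e+00 -8.57617079e-05
  1.76156461e+00  1.89776952e+00]
```

View pics/m3.png

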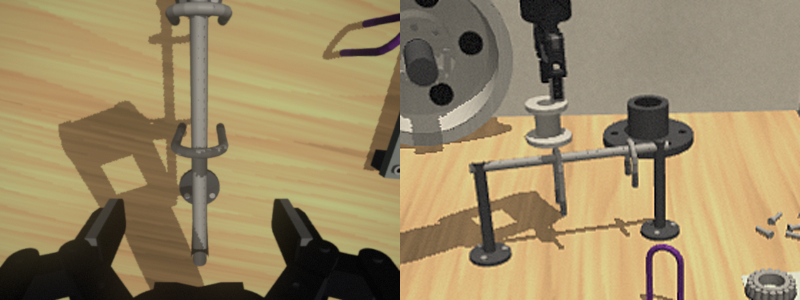

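The U-bolt hangs astride the bar, legs down (side crop 560,180), well clear of the short one. Now the lever.

carry_out(
  moves=[
    [1,-0.022,0.647,0.02,-0.116],
    [1,-0.022,0.647,0.02,-0.116],
    [1,-0.022,0.647,0.02,-0.116],
    [1,-0.022,0.647,0.02,-0.116],
    [1,-0.022,0.647,0.02,-0.116],
    [1,-0.022,0.647,0.02,-0.116],
    [1,-0.022,0.647,0.02,-0.116],
    [1,-0.022,0.647,0.02,-0.116],
    [1,-0.022,0.647,0.02,-0.116],
    [1,-0.022,0.647,0.02,-0.116],
    [1,-0.022,0.647,0.02,-0.116],
    [1,-0.022,0.647,0.02,-0.116],
  ],
)

```text
time: 10.25
ee_pos: [0.5661, -0.2601, 0.2451]
orientation: [-3.139, 0.001, 0.589]
force: [1.1, 0.3, 0.0]
gripper_width: 1.001
grip_force: 0.0
```

```bash
python3 -c "
from h import *
go((.577,-.312,.25,33.8))"
```

```text
t 10.25 at [ 0.5661 -0.2601  0.2451] rpy [-1.7985e+02  8.0000e-02  3.3730e+01] F [1.1 0.3 0. ]
shift [-0.0198  0.0492 -0.0049 -0.0004]
```

carry_out(
  moves=[
    [1,-0.015,0.03,0,0],
    [1,-0.015,0.03,0,0],
    [1,-0.015,0.03,0,0],
    [1,-0.015,0.03,0,0],
  ],
)

```text
time: 10.65
ee_pos: [0.5707, -0.2904, 0.2463]
orientation: [-3.14, 0.0, 0.59]
force: [-0.7, 0.0, -0.1]
gripper_width: 1.001
grip_force: 0.0
```

```bash
python3 -c "
from h import *
import pickle
go((.577,-.312,.25,33.8))
s=snap('wrist');pickle.dump(s,open('w3.pkl','wb'));save(cv2.convertScaleAbs(s[0],alpha=1.3),'w3.png')"
```

```text
t 10.65 at [ 0.5707 -0.2904  0.2463] rpy [-1.7992e+02  2.0000e-02  3.3800e+01] F [-0.7  0.  -0.1]
shift [-0.0068  0.0215 -0.0037 -0.    ]
```

View pics/w3.png

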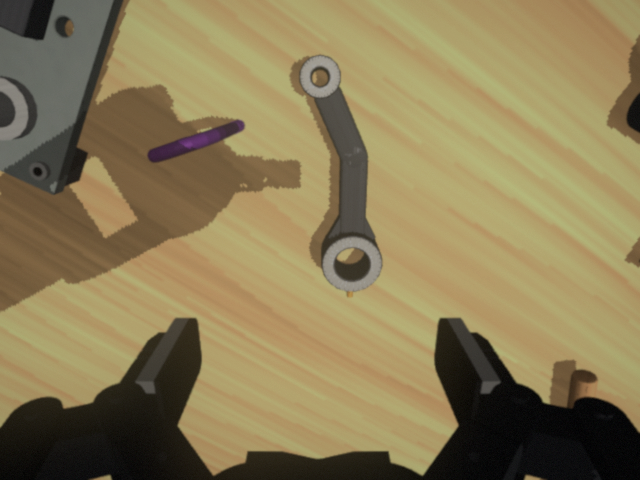

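Wrist view: hub top centre (352,263), eye top centre (320,76); the straight arm runs nearly vertically at column 354.

Run:
```python
from h import *
import pickle
p,d,ci=pickle.load(open('w3.pkl','rb'))
h=onz(ci,352,263,.04);e=onz(ci,320,76,.034);v=(e-h)[:2]
a=np.arctan2(v[1],v[0])-np.arctan2(30,160);print(h,e,np.hypot(*v),np.degrees(a))
R=np.array([[np.cos(a),-np.sin(a)],[np.sin(a),np.cos(a)]]);g=h[:2]+R@[.059,0];print('grasp',g)
go((*g,.05,np.degrees(a)),(*g,.004,np.degrees(a)))
```

```text
[ 0.53559752 -0.35204674  0.04      ] [ 0.65199646 -0.23881762  0.034     ] 0.16238702912403638 33.5894786362772
grasp [ 0.58474587 -0.31940567]
t 10.7 at [ 0.5708 -0.2902  0.2468] rpy [-1.7997e+02  1.0000e-02  3.3820e+01] F [ 0.3  0.3 -0.4]
shift [-0.0047  0.032   0.1968  0.0013]
shift [-0.0047  0.032   0.2428  0.0013]
```

carry_out(
  moves=[
    [1,-0.005,0.032,0.03,0.001],
    [1,-0.005,0.032,0.08,0.001],
    [1,-0.005,0.032,0.13,0.001],
    [1,-0.005,0.032,0.17,0.001],
    [1,-0.005,0.032,0.2,0.001],
    [1,-0.005,0.032,0.22,0.001],
    [1,-0.005,0.032,0.235,0.001],
    [1,-0.005,0.032,0.24,0.001],
    [1,-0.005,0.032,0.24,0.001],
    [1,-0.005,0.032,0.24,0.001],
  ],
)

```text
time: 11.7
ee_pos: [0.5852, -0.3212, 0.0087]
orientation: [3.139, -0.001, 0.586]
force: [0.3, -0.3, -0.3]
gripper_width: 0.995
grip_force: 0.0
```

```bash
python3 -c "
from h import *
go((.5845,-.3193,.004,33.6))"
```

```text
t 11.7 at [ 0.5852 -0.3212  0.0087] rpy [ 1.7986e+02 -6.0000e-02  3.3580e+01] F [ 0.3 -0.3 -0.3]
shift [ 0.0004 -0.002   0.0047 -0.0001]
```

carry_out(
  moves=[
    [1,0,-0.0015,0.004,0],
    [1,0,-0.0015,0.004,0],
    [0,0,-0.0015,0.004,0],
    [0,0,-0.0015,0.004,0],
    [0,0,-0.0015,0.004,0],
    [0,0,-0.0015,0.004,0],
    [0,0,-0.0015,0.004,0],
    [0,0,-0.0015,0.004,0],
    [0,0,-0.0015,0.004,0],
    [0,0,-0.0015,0.004,0],
    [0,0,-0.0015,0.004,0],
    [0,0,-0.0015,0.004,0],
  ],
  force=80,
)

```text
time: 12.9
ee_pos: [0.5836, -0.3196, 0.0034]
orientation: [3.141, -0.0, 0.586]
force: [-1.8, 1.3, 5.9]
gripper_width: 0.264
grip_force: 80.2
```

carry_out(
  moves=[
    [0,0,0,0,0],
    [0,0,0,0,0],
    [0,0,0,0,0],
    [0,0,0,0,0],
  ],
)

```text
time: 13.3
ee_pos: [0.5836, -0.3196, 0.0034]
orientation: [3.141, -0.0, 0.586]
force: [-2.3, 2.5, 5.9]
gripper_width: 0.263
grip_force: 80.2
```

carry_out(
  moves=[
    [0,0,0,-0.01,0],
    [0,0,0,-0.03,0],
    [0,0,0,-0.06,0],
    [0,0,0,-0.1,0],
    [0,0,0,-0.14,0],
    [0,0,0,-0.18,0],
    [0,0,0,-0.2,0],
    [0,0,0,-0.2,0],
    [0,0,0,-0.2,0],
  ],
)

```text
time: 14.2
ee_pos: [0.583, -0.3194, 0.2005]
orientation: [-3.139, 0.002, 0.586]
force: [-0.5, 0.4, -8.8]
gripper_width: 0.265
grip_force: 79.5
```

```bash
python3 -c "
from h import *
import pickle
go((.55,-.03,.2,7.2))
print(sense()['ft_torque'],sense()['gripper_width'])
s=snap('wrist');pickle.dump(s,open('w4.pkl','wb'))
t=snap('side');pickle.dump(t,open('s4.pkl','wb'))
a=cv2.resize(s[0],(400,300));b=cv2.resize(t[0][190:430,150:470],(400,300),interpolation=cv2.INTER_CUBIC)
save(np.hstack([cv2.convertScaleAbs(a,alpha=1.3),b]),'m4.png')"
```

```text
t 14.2 at [ 0.583  -0.3194  0.2005] rpy [-1.7983e+02  9.0000e-02  3.3560e+01] F [-0.5  0.4 -8.8]
shift [ 0.1325 -0.2594  0.0005  0.1464]
[-0.10389996  0.03525537  0.0238108 ] 0.26520746952652996
```

View pics/m4.png

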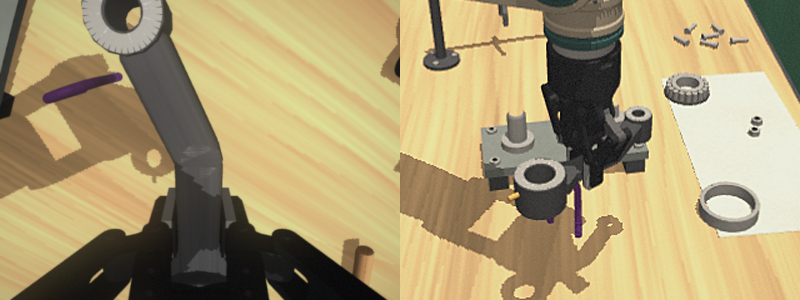

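The lever is held level: side crop hub top (539,175) → (261.2,330), eye (637,114) → (339.6,281.2). I check the offset in hand from those.

```bash
cat >> h.py <<'E'
def lever_in_tool(h,e,tcp,yaw):
    v=(e-h)[:2]; a=np.arctan2(v[1],v[0])-np.arctan2(30,160); y=np.radians(yaw)
    d=(h-tcp)[:2]; return np.hypot(*v), np.degrees(a), np.array([np.cos(y)*d[0]+np.sin(y)*d[1], -np.sin(y)*d[0]+np.cos(y)*d[1]])
E
python3 - <<'E'
from h import *
import pickle
p,d,cs=pickle.load(open('s4.pkl','rb')); pw,dw,cw=pickle.load(open('w4.pkl','rb'))
tcp=np.array([.583,-.3194,.2005])
h=onz(cs,261.2,330,.237);e=onz(cs,339.6,281.2,.231)
print(h,e,lever_in_tool(h,e,tcp,33.58))
print('eye wrist',onz(cw,124*1.6,13*1.6,.231))
# plane heights of white rings by depth (side)
for n,(u,v),r in(('hub',(261.2,330),1),('eye',(339.6,281.2),1)):
    pts=[]
    R=21 if n=='hub' else 13
    for uu in range(int(u)-R,int(u)+R):
        for vv in range(int(v)-R,int(v)+R):
            if p[vv,uu].min()>120 and d[vv,uu]>0:
                o,q=ray(cs,uu,vv);X=o+q*d[vv,uu]
                if .2<X[2]<.26: pts.append(X)
    pts=np.array(pts);print(n,len(pts),np.median(pts,0) if len(pts) else None)
E
```

```text
[ 0.53432601 -0.35610365  0.237     ] [ 0.64963025 -0.24316075  0.231     ] (np.float64(0.16140373849725742), np.float64(33.787613296417554), array([-0.06085182, -0.00365672]))
eye wrist [ 0.65115742 -0.2398218   0.231     ]
hub 483 [ 0.53417019 -0.35447065  0.23588266]
eye 146 [ 0.65168528 -0.23824648  0.22922846]
```

carry_out(
  moves=[
    [0,0.018,-0.035,0,0.02],
    [0,0.038,-0.075,0,0.04],
    [0,0.055,-0.11,0,0.06],
    [0,0.075,-0.15,0,0.085],
    [0,0.095,-0.19,0,0.11],
    [0,0.115,-0.225,0,0.13],
    [0,0.127,-0.25,0,0.14],
    [0,0.131,-0.259,0,0.146],
    [0,0.131,-0.259,0,0.146],
    [0,0.131,-0.259,0,0.146],
    [0,0.131,-0.259,0,0.146],
  ],
)

```text
time: 15.4
ee_pos: [0.5494, -0.0323, 0.2021]
orientation: [3.142, 0.001, 0.126]
force: [0.7, 0.5, -7.7]
gripper_width: 0.265
grip_force: 80.8
```

Run:
```python
from h import *
import pickle
go((.548,-.0296,.134,7.2))
s=snap('top');pickle.dump(s,open('t5.pkl','wb'));t=snap('side');pickle.dump(t,open('s5.pkl','wb'))
w=snap('wrist');pickle.dump(w,open('w5.pkl','wb'))
```

```text
t 15.4 at [ 0.5494 -0.0323  0.2021] rpy [1.80e+02 8.00e-02 7.23e+00] F [ 0.7  0.5 -7.7]
shift [-0.001  -0.0029  0.0681  0.0002]
```

carry_out(
  moves=[
    [0,-0.001,-0.0025,0.015,0],
    [0,-0.001,-0.0025,0.035,0],
    [0,-0.001,-0.0025,0.052,0],
    [0,-0.001,-0.0025,0.062,0],
    [0,-0.001,-0.0025,0.068,0],
    [0,-0.001,-0.0025,0.068,0],
    [0,-0.001,-0.0025,0.068,0],
    [0,-0.001,-0.0025,0.068,0],
    [0,-0.001,-0.0025,0.068,0],
  ],
)

```text
time: 16.45
ee_pos: [0.5486, -0.0291, 0.1359]
orientation: [3.141, -0.002, 0.127]
force: [-0.7, 0.4, -8.5]
gripper_width: 0.267
grip_force: 80.6
```

Run:
```python
from h import *
import pickle
go((.548,-.0296,.134,7.2))
s=snap('top');pickle.dump(s,open('t5.pkl','wb'));t=snap('side');pickle.dump(t,open('s5.pkl','wb'))
a=cv2.convertScaleAbs(cv2.resize(s[0][195:355,280:410],None,fx=3,fy=3.,interpolation=cv2.INTER_CUBIC),alpha=1.8)
b=cv2.resize(t[0][215:375,200:335],None,fx=3,fy=3.,interpolation=cv2.INTER_CUBIC)
save(np.hstack([a,b]),'m5.png')
```

```text
t 16.45 at [ 0.5486 -0.0291  0.1359] rpy [ 1.7997e+02 -9.0000e-02  7.2800e+00] F [-0.7  0.4 -8.5]
shift [-0.0007  0.0004  0.0019  0.0004]
```

View pics/m5.png

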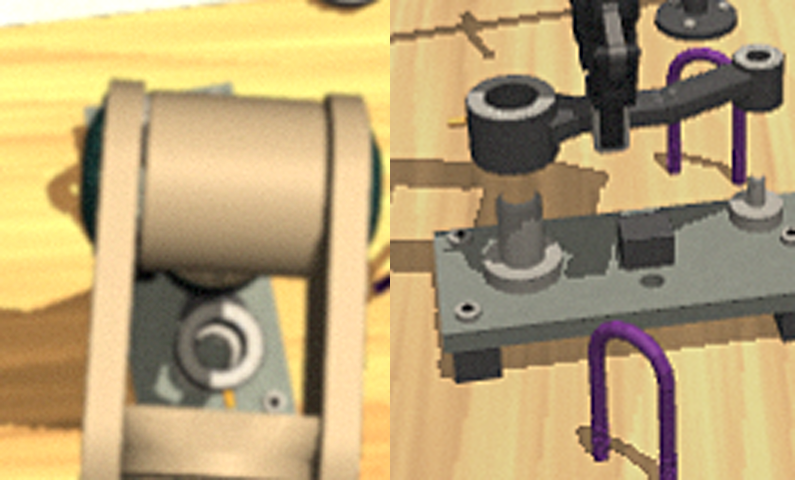

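The lever sits above the fixture without contact. Top view hub top is at (353.3,309.3). Side view hub top is (240.3,246.7), eye (322.7,234.3), spigot tip about (243,280.5) and pin tip about (322.3,275).

Run:
```python
from h import *
import pickle
p,d,ct=pickle.load(open('t5.pkl','rb')); ps,ds,cs=pickle.load(open('s5.pkl','rb'))
h=onz(cs,240.3,246.7,.172);e=onz(cs,322.7,234.3,.166);t=onz(ct,353.3,309.3,.172)
tcp=np.array([.5484,-.0294,.135])
print('side',h,e,lever_in_tool(h,e,tcp,7.25),'\ntop hub',t)
print('spig',onz(cs,243,280.5,.1),'pin',onz(cs,322.3,275,.075))
# ring depth: hub/eye bright top, spigot & pin
def clus(d,c,img,box,zl,zh):
    X=[]
    for v in range(box[1],box[3]):
        for u in range(box[0],box[2]):
            if d[v,u]>0:
                o,r=ray(c,u,v);q=o+r*d[v,u]
                if zl<q[2]<zh:X.append(q)
    X=np.array(X); (cx,cy),r=cv2.minEnclosingCircle(X[:,:2].astype(np.float32)); return len(X),cx,cy,r,np.median(X[:,2])
print('hubtop side',clus(ds,cs,ps,(222,238,259,258),.166,.180))
print('eyetop side',clus(ds,cs,ps,(312,228,334,242),.160,.175))
print('hubtop top',clus(d,ct,p,(335,292,372,328),.164,.182))
p0,d0,c0=pickle.load(open('top.pkl','rb'))
print('spig0 top',clus(d0,c0,p0,(335,300,362,330),.092,.11))
p0,d0,c0=pickle.load(open('side.pkl','rb'))
print('spig0 side',clus(d0,c0,p0,(230,270,256,300),.095,.11))
print('pin0 side',clus(d0,c0,p0,(314,268,328,285),.070,.082))
```

```text
side [ 0.49178607 -0.03754004  0.172     ] [0.64633135 0.00823376 0.166     ] (np.float64(0.1611815295740711), np.float64(5.878773841163942), array([-0.05718857, -0.00093033])) 
top hub [ 0.49092033 -0.03692348  0.172     ]
spig [ 0.49273967 -0.04149471  0.1       ] pin [0.64634876 0.00406384 0.075     ]
hubtop side (344, 0.49102652072906494, -0.03953831270337105, 0.028972912579774857, np.float64(0.17087677983984023))
eyetop side (164, 0.6406323909759521, 0.008725237101316452, 0.022288400679826736, np.float64(0.16451372897128452))
hubtop top (488, 0.49499282240867615, -0.033948808908462524, 0.03252698853611946, np.float64(0.17283354179415444))
spig0 top (71, 0.48931893706321716, -0.036061834543943405, 0.014472004026174545, np.float64(0.0977096661078598))
spig0 side (44, 0.49130314588546753, -0.04172363132238388, 0.013472680002450943, np.float64(0.09702493099810217))
pin0 side (15, 0.6452856063842773, 0.010111342184245586, 0.006346024572849274, np.float64(0.0717615356836031))
```

carry_out(
  moves=[
    [0,-0.001,0,0.001,0],
    [0,-0.001,0,0.001,0],
    [0,-0.001,0,0.001,0],
    [0,-0.001,0,0.001,0],
    [0,-0.001,0,0.001,0],
    [0,-0.001,0,0.001,0],
    [0,-0.001,0,0.001,0],
    [0,-0.001,0,0.001,0],
  ],
)

```text
time: 17.35
ee_pos: [0.5472, -0.0292, 0.134]
orientation: [3.141, -0.0, 0.127]
force: [0.1, -0.7, -8.0]
gripper_width: 0.261
grip_force: 80.6
```

Run:
```python
from h import *
go((.548,-.0296,.134,7.2)); print(np.abs(sense()['joint_velocities']).max(),sense()['grip_force'])
print(sign_off())
```

```text
t 17.35 at [ 0.5472 -0.0292  0.134 ] rpy [179.99  -0.     7.28] F [ 0.1 -0.7 -8. ]
shift [0.0007 0.0005 0.     0.0004]
0.001481235105436781 80.60708999633789
the job is handed in; nothing more can be done
None
```

The U-bolt hangs astride the bare bar, legs down, and the lever is held steady and level about 30 mm above the spigot, bore and eye within a few mm of centre over spigot and pin by camera; handed in at 17.4 s.

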